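Press a specimen carrier down and slide it home under the stage's leaf spring

ROBOT

A 7-joint arm with a two-finger parallel gripper is mounted at the origin on the work surface. World frame = base frame: x ahead of the robot, y to its left, z up, the work surface at z = 0. Lengths are in mm, angles in rad, forces in N, time in s.
With the tool pointing down it reaches from about 425 to 975 mm from the base axis. Payload 16.7 kg.
Tool frame: the origin (TCP) lies midway between the tips of the shut fingers; the grasp point (between the pads) lies 19 mm behind it; z points along the fingers, y is the line along which they close (so a half turn about z gives the same grasp; the last joint's range is limited). The gripper opens to 85 mm and grips with 20 to 120 N. Pads are 22 mm wide; open, the fingers measure 114 mm over their backs; the gripper's body (76 mm by 85 mm) begins 54 mm behind the grasp point. The pads swing forward as they close: fully open they stand 13 mm farther back than shut.
Start: joints at [0.969, 0.426, 0.074, 1.606, -0.034, 1.111, -0.067], TCP at [295.267, -606.954, 231.302] pointing down, gripper open.
Joint ranges: [-2.85, 2.85], [-0.5, 2.14], [-1.23, 1.37], [0.21, 2.46], [-1.02, 4.16], [0.16, 2.05], [-2.73, 2.73]. Speed limits (rad/s): [1.89, 1.89, 2.39, 2.39, 3.01, 3.01, 3.01].

INTERFACE

Orientations are given as a unit quaternion [w, x, y, z].
In Python, from bench import env, get_image, camera_params gives the robot as it stands. The module is installed in compiled form; this text tells all that it offers.
- The arm moves only by the tool servo_tool, never from a script. Its argument "rows" is one flat list of numbers, 7 for each row, row after row: the turn, a rotation vector about the tool's x, y, z in rad, then the shift along the tool's x, y, z in mm, then the finger opening in mm, from 0 to 85.4. In form: [wx, wy, wz, tx, ty, tz, hand, wx, wy, wz, tx, ty, tz, hand, ...]. A call has 1 to 12 rows; each row is the pose to reach, as a shift and turn from the pose commanded when the call began, along the tool's axes at that moment; what a row does not reach only later rows make up. A row lasts 1/12 s, in which the tool goes at most 41.7 mm and 7.16 degrees, less where a joint would pass 70% of its speed; a pose out of reach is approached as far as the arm can. A call with a gripper value outside its range is refused whole. The fingers move at their own pace and stop on an object; "newtons" is the grip in N (left out, the last holds). Time passes only in rows, so rows that repeat a pose let the fingers close. It gives the time, the measured TCP pose, the force, the opening and the grip force at its end, in the units of the state.
- env.read_state(): the state, without advancing time (a new reading comes with each control period).
- get_image(name): name is "scene" or "top" or "wrist"; returns (picture, depth): 420x560x3 uint8, blue, green, red; 420x560 float32, mm along the optical axis (not along the pixel's ray), 0 where there is no reading.
- camera_params(name): a dict with "K" (3x3 intrinsics, pixels), "dist_coeffs" ([k1, k2, p1, p2, k3] as OpenCV has them; the pictures are not rectified), "T" (4x4, takes a point from camera to world coordinates); the wrist camera has in their place "hand_eye" (4x4, takes a point from camera to tool coordinates, whose origin is the TCP and whose axes are the flange's). Camera axes: x right, y down, z forward; pixel columns grow to the right and rows downward; lengths in mm; the calibration is good to about 2 mm. A picture is of the moment at which its call begins: read the wrist's pose just before it. camera_params takes no time and is no camera call.
- env.job_done(): hands the job in; it is judged then, once.
The state is a dict: "t": time; "q": joint angles; "qvel": joint speeds; "joint_torque": joint torques, N m; "position": TCP position; "ee_rot": TCP orientation; "contact_force": force on the tool from outside, world axes, zero at the start; "torque": the same for the moment, N m; "width": finger opening in mm; "gripper_force": force on a finger pad.
Only numpy, scipy, OpenCV 4.12 (cv2) and the standard library are available. Lean on these libraries where they do the work, as an engineer would, in place of code of your own. Each camera call takes 0.05 s, during which the arm holds its last target. There are 200 camera calls.

TASK

Load the specimen carrier into the clamping stage with the fingertips only: press the carrier hard down on its sprung bed, so that its front edge can pass below the tips of the forked leaf spring, and keep it pressed down while pushing it forward until it is fully home against the end stop. Then let go and leave it clamped there. Do not lift the carrier or carry it, keep off the leaf spring itself, and leave the other things on the bench where they are.

Things in the scene. Friction and masses are not known exactly. Their poses are not given: they have to be found in the camera images.
- stage: Low grey clamping stage fixed to the bench, base 270 x 110 x 12 mm, tallest part 67 mm. Origin on the bench surface below the carrier's centre when home; +x is the way the carrier slides in, y across, z up. Open-topped channel 63 mm wide between dark cheeks 14 mm thick, tops at z = 37, from x = -147 to 58. Two posts at x = 84 to 96 hold the leaf spring.
- stop (a point): Middle of the end stop's face at the far end of the channel: stage x = 50, y = 0, z = 27 mm. The stop's top is at z = 38 mm. Home: the carrier's front face touches it, the carrier's origin at stage x = 0.
- carrier: Loose flat aluminium specimen carrier, 100 (x) by 60 (y) by 10 mm, 0.15 to 0.25 kg, in the channel on the sprung bed, its +x along the stage's +x. Origin: centre of its underside, at first at stage x = -85 to -55, z = 32 mm (top face at 42 mm). Its front part, x = -8 to 50 with a glass window, goes under the spring; press on the tread behind the rib.
- tread (a point): Centre of the flat tread where to press, on the carrier's top face: carrier x = -32, y = 0, z = 10 mm. The tread runs from x = -50 to -14 mm.
- rib (a point): Middle of the top edge of the carrier's thumb rib, a bar across its top face to push forward against: carrier x = -11, y = 0, z = 17 mm. The rib is 6 mm thick (x = -14 to -8), 56 mm wide and 7 mm high above the top face.
- bed (a joint): Sprung bed of the channel, a black plate 188 x 60 mm under the carrier that moves straight down without tilting: 0 = up, 0.014 m = fully down at its rigid limit. It yields at about 5 N, then 0.9 N per mm (about 13 N at 8 mm). The carrier goes down with it; let go under the spring, it stays about 6 mm down.
- leaf: Forked steel leaf spring over the channel: two prongs 10 mm wide at stage y = -21 and 21, hinged and sprung at stage x = 80, z = 46 mm (origin). Each slopes down towards -x to a rounded knuckle at x = 25 (underside at z = 31 mm), then up to a blunt tip. Drag: the knuckle presses with 2.5 N, and 1.2 N more per mm of lift; expect to push with 5 to 20 N.
- leaf_tip (a point): Midway between the two blunt tips (4 mm rods) of the leaf spring: stage x = 5, z = 39.5 mm at rest, undersides at 37.5 mm. The unpressed carrier (top at 42 mm) runs square into them and stops; pressed down by 5 to 12 mm (8 is good) it passes below and lifts the spring.
- objective: Bystander: microscope objective, 32 mm diameter, 44 mm tall, standing on the bench beside the stage, on its left. Origin under its centre.
- eyepiece: Bystander: black eyepiece, up to 38 mm diameter, 60 mm tall, standing on the bench beside the stage, on its left. Origin under its centre.
- oil: Bystander: small amber bottle, 30 mm diameter, 65 mm tall, standing beside the stage, on its right. Origin under its centre.
- spray: Bystander: clear bottle, 44 mm diameter, 140 mm tall, at the right of the bench. Origin under its centre.
- dish: Bystander: shallow glass dish, 90 mm diameter, 16 mm high, at the left of the bench. Origin under its centre.
- slidebox: Bystander: slide box, 85 x 100 x 32 mm, at the right of the bench. Origin under its centre.
- objective2: Bystander: another objective (32 mm diameter, 44 mm tall) standing in the slot of the white foam tray at the left. Origin under its centre.
Things that resemble listed ones, but are neither listed nor needed, are in the scene too. What is shaped like the carrier but green, purple or turquoise is not meant.

How it is judged:
By the outcome, as a careful person would: the job done as asked, in the order asked, and still so for the second after the job is handed in, with the robot touching nothing.
It also fails if it takes over 38 s, if anything falls off the work surface, if the arm or the gripper's body presses on something with over 40 N, if the wrist force passes 120 N, or if a joint passes its speed limit or range.

## Working session

There is one attempt and no reset: what is moved stays moved. The work goes in short steps, Python scripts to look and compute and a tool call to move; the robot and the scene stay as the last step left them, time stands still between calls to the robot, and variables do not carry over. Pictures are saved under pics/ and viewed, at most 10 in all, crops included, and the job is handed in when it is done.

Besides the shell and the picture viewer there is one more tool, called after "Request:" as a command line: name --argument value ..., lists and objects as JSON in quotes. servo_tool: Moves the arm, as the interface text tells. Its arguments: {"type":"object","properties":{"rows":{"type":"array"},"newtons":{"type":"number"}},"required":["rows"]}

```bash
mkdir -p pics; python3 - <<'E'
from bench import env,get_image,camera_params
import cv2,numpy as np
s=env.read_state(); print({k:np.round(v,3).tolist() for k,v in s.items()})
for n in("top","scene"):
    p,d=get_image(n); cv2.imwrite(f"pics/{n}0.png",p); np.save(f"pics/{n}0.npy",d)
    c=camera_params(n); print(n,np.round(c["K"],1).tolist(),c["dist_coeffs"],np.round(c["T"],3).tolist())
print(camera_params("wrist"))
E
```

```text
{'t': 0.0, 'q': [0.969, 0.427, 0.074, 1.607, -0.034, 1.111, -0.067], 'qvel': [0.001, 0.002, -0.002, 0.001, 0.0, -0.001, -0.001], 'joint_torque': [-0.002, -94.983, 3.76, -46.351, 0.019, 0.01, 0.0], 'position': [295.053, -606.643, 230.608], 'ee_rot': [-0.001, 0.974, 0.224, -0.0], 'contact_force': [0.59, 0.348, -0.899], 'torque': [-0.012, -0.048, 0.022], 'gripper_force': 0.0, 'width': 85.404}
top [[398.7, 0.0, 276.8], [0.0, 398.7, 204.2], [0.0, 0.0, 1.0]] [-0.01998746  0.          0.          0.          0.        ] [[0.006, -0.993, 0.121, 473.171], [-1.0, -0.007, -0.014, 16.841], [0.014, -0.121, -0.993, 1071.416], [0.0, 0.0, 0.0, 1.0]]
scene [[482.2, 0.0, 276.8], [0.0, 482.2, 210.2], [0.0, 0.0, 1.0]] [-0.065974  0.        0.        0.        0.      ] [[-0.703, 0.514, -0.492, 1268.65], [0.711, 0.486, -0.508, 736.611], [-0.022, -0.707, -0.707, 1092.23], [0.0, 0.0, 0.0, 1.0]]
{'K': array([[323.93431672,   0.        , 279.11210242],
       [  0.        , 323.93431672, 209.57381987],
       [  0.        ,   0.        ,   1.        ]]), 'dist_coeffs': array([-0.04076175,  0.        ,  0.        ,  0.        ,  0.        ]), 'hand_eye': array([[ 5.26462227e-05, -9.54277678e-01, -2.98921578e-01,
         7.66806686e+01],
       [ 9.99999969e-01,  1.22559098e-04, -2.15137333e-04,
        -1.01933189e+00],
       [ 2.41936313e-04, -2.98921557e-01,  9.54277656e-01,
        -1.41787207e+02],
       [ 0.00000000e+00,  0.00000000e+00,  0.00000000e+00,
         1.00000000e+00]])}
```

View pics/top0.png

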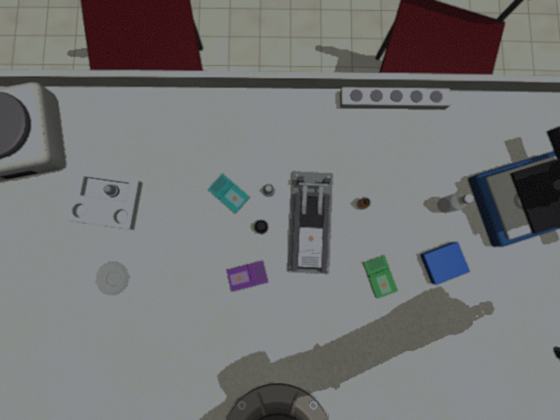

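View pics/scene0.png

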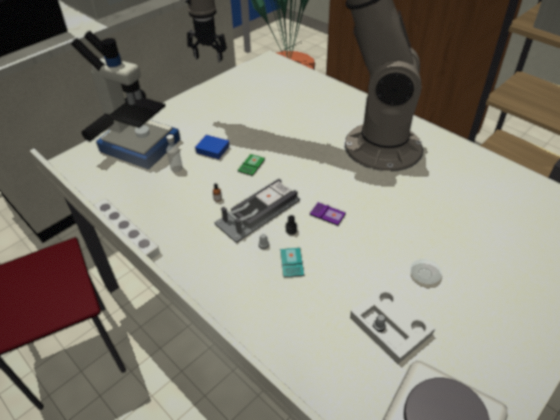

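The top view shows the stage at about (311,222), its spring posts towards image top (world +x), and the carrier at about (311,247). I'll measure it roughly and then look with the wrist camera.

```bash
cat > h.py <<'E'
import numpy as np,cv2
from scipy.spatial.transform import Rotation as R
from bench import env,get_image,camera_params
def Rq(q): return R.from_quat([q[1],q[2],q[3],q[0]]).as_matrix()
def cam(n,s=None):
    c=camera_params(n)
    if n!="wrist": return c,c["T"]
    T=np.eye(4);T[:3,:3]=Rq(s["ee_rot"]);T[:3,3]=s["position"]; return c,T@c["hand_eye"]
def plane(c,T,uv,z):
    u=cv2.undistortPoints(np.float64(uv).reshape(-1,1,2),c["K"],c["dist_coeffs"])[:,0]
    r=np.c_[u,np.ones(len(u))]@T[:3,:3].T
    return T[:3,3]+r*((z-T[2,3])/r[:,2])[:,None]
E
python3 - <<'E'
from h import *
p=cv2.imread("pics/top0.png")
c,T=cam("top")
print(plane(c,T,[(291,172),(332,173),(288,271),(330,272)],12).round(1))
print(plane(c,T,[(300,228),(324,228),(299,267),(323,267)],42).round(1))
s=env.read_state();print(Rq(s["ee_rot"]).round(3))
cv2.imwrite("pics/topc.png",cv2.resize(p[160:285,265:355],None,fx=4.7,fy=4.7,interpolation=cv2.INTER_CUBIC))
E
```

```text
[[ 690.1  -35.5   12. ]
 [ 688.4 -146.7   12. ]
 [ 425.6  -28.1   12. ]
 [ 423.5 -138.6   12. ]]
[[ 536.9  -57.6   42. ]
 [ 537.3 -119.7   42. ]
 [ 437.2  -54.9   42. ]
 [ 437.5 -116.4   42. ]]
[[ 0.899  0.438 -0.001]
 [ 0.438 -0.899  0.001]
 [-0.    -0.001 -1.   ]]
```

View pics/topc.png

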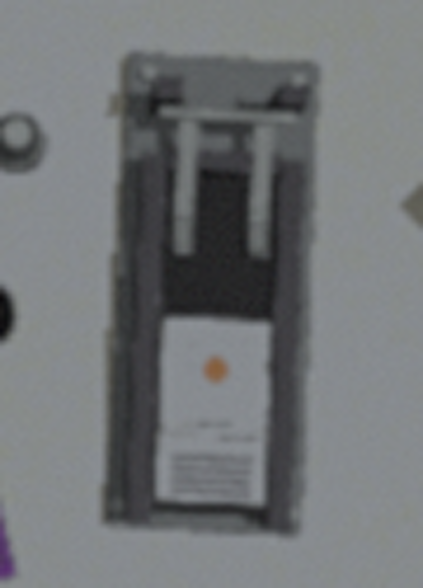

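Request:
servo_tool --rows '[0,0,0.12,33,-32,0,0,0,0,0.24,66,-64,0,0,0,0,0.36,99,-96,0,0,0,0,0.4825,132,-128,0,0,0,0,0.4825,160,-157,0,0,0,0,0.4825,190,-186,0,0,0,0,0.4825,220,-215,0,0,0,0,0.4825,250,-245,0,0,0,0,0.4825,280,-275,0,0,0,0,0.4825,310,-304,20,0,0,0,0.4825,340,-333,40,0,0,0,0.4825,370,-362,60,0]' --newtons 40

```text
t: 1.1
position: [459.5, -146.7, 185.4]
ee_rot: [0.0, 1.0, -0.015, 0.001]
contact_force: [1.5, -0.6, 0.4]
width: 0.4
gripper_force: 0.0
```

Request:
servo_tool --rows '[0,0,0,5,-16,10,0,0,0,0,10,-32,20,0,0,0,0,10,-32,20,0,0,0,0,10,-32,20,0]'

```text
t: 1.43
position: [469.7, -116.2, 164.8]
ee_rot: [-0.0, 1.0, -0.014, -0.001]
contact_force: [-0.6, -0.1, 0.3]
width: 0.2
gripper_force: 0.0
```

```bash
python3 - <<'E'
from h import *
import pickle
s=env.read_state();p,d=get_image("wrist")
pickle.dump((s,p,d),open("pics/w1.pkl","wb"));cv2.imwrite("pics/w1.png",p);print(s["t"],s["position"],s["ee_rot"],s["contact_force"])
E
```

```text
1.4333 [ 469.74458368 -116.20678552  164.83354897] [-1.65858827e-04  9.99901889e-01 -1.39876015e-02 -7.29059803e-04] [-0.58644883 -0.06992189  0.27726066]
```

View pics/w1.png

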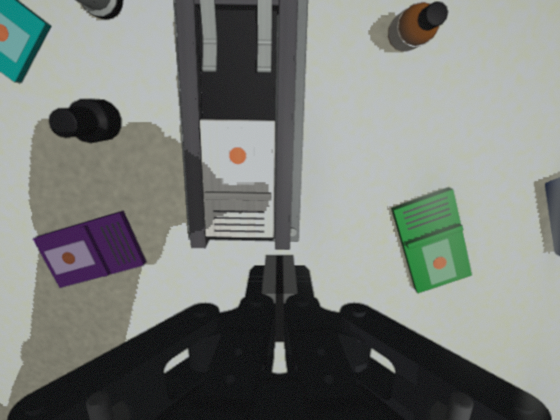

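The wrist view shows the carrier from row 120 (front, cols 201–273) to row 238 (rear), with its rib at about row 195 and orange dot at (237,155). The prong tips are at (209,70) and (264,70), and the finger tips are at about (279,258).

```bash
cat > m.py <<'E'
from h import *
import pickle,sys
def dot(p,box):
    x0,y0,x1,y1=box;h=cv2.cvtColor(p[y0:y1,x0:x1],cv2.COLOR_BGR2HSV)
    m=cv2.inRange(h,(3,110,90),(20,255,255));v,u=np.nonzero(m);return u.mean()+x0,v.mean()+y0,len(u)
def cloud(s,d):
    c,T=cam("wrist",s);v,u=np.mgrid[0:420,0:560]
    n=cv2.undistortPoints(np.float64(np.c_[u.ravel(),v.ravel()]).reshape(-1,1,2),c["K"],c["dist_coeffs"])[:,0]
    P=np.c_[n,np.ones(len(n))]*d.reshape(-1,1);return (P@T[:3,:3].T+T[:3,3]).reshape(420,560,3)
E
python3 - <<'E'
from m import *
s,p,d=pickle.load(open("pics/w1.pkl","rb"));t=cv2.imread("pics/top0.png")
a=dot(p,(205,125,275,185));b=dot(t,(295,225,330,265));print(a,b)
O=[];D=[]
for n,uv in(("wrist",a[:2]),("top",b[:2])):
    c,T=cam(n,s);q=plane(c,T,[uv],42)[0];print(n,q.round(1));O.append(T[:3,3]);D.append((q-O[-1])/np.linalg.norm(q-O[-1]))
A=sum(np.eye(3)-np.outer(e,e) for e in D);r=sum((np.eye(3)-np.outer(e,e))@o for e,o in zip(D,O));print("dot tri",np.linalg.solve(A,r).round(1))
W=cloud(s,d)
for nm,pts in dict(front=[(203,122),(270,122)],mid=[(220,140),(220,170)],tread=[(237,205),(220,225),(262,225)],rib=[(210,194),(237,194),(268,194)],rear=[(207,236),(271,236)],tip=[(209,68),(264,68)],cheek=[(190,100),(285,100),(195,240),(284,240)],bed=[(235,100)]).items():
    print(nm,[W[v,u].round(1).tolist() for u,v in pts])
# carrier mask via height
Z=W[...,2];m=((Z>38)&(Z<54)&(W[...,0]<560)&(W[...,1]<-55)&(W[...,1]>-125)).astype(np.uint8);m[245:]=0
n,l,st,_=cv2.connectedComponentsWithStats(m);k=1+st[1:,4].argmax();print(st[k]);
q=W[l==k];rr=cv2.minAreaRect(np.float32(q[:,:2]));print(rr,np.median(q[:,2]))
print(cv2.boxPoints(rr).round(1).tolist())
g=cv2.resize(p[0:260,150:330],None,fx=3.0,fy=2.3);cv2.imwrite("pics/w1c.png",cv2.resize(p[60:250,170:320],None,fx=3.1,fy=3.1,interpolation=cv2.INTER_CUBIC))
E
```

```text
(np.float64(237.12435233160622), np.float64(155.279792746114), 193) (np.float64(310.2857142857143), np.float64(238.0), 7)
wrist [510.2 -82.   42. ]
top [511.3 -84.1  42. ]
dot tri [511.1 -83.2  50.1]
front [[537.2, -56.1, 39.8], [535.7, -109.7, 42.3]]
mid [[522.8, -68.9, 41.5], [498.1, -66.7, 40.2]]
tread [[467.7, -79.0, 41.2], [450.1, -63.0, 41.6], [448.9, -99.6, 41.3]]
rib [[479.9, -58.3, 48.3], [479.1, -80.5, 47.7], [478.5, -106.2, 48.2]]
rear [[434.3, -47.0, 27.2], [438.3, -107.0, 41.1]]
tip [[577.3, -64.2, 39.0], [575.7, -106.6, 41.2]]
cheek [[554.4, -46.5, 36.3], [552.0, -122.0, 37.9], [434.6, -38.2, 36.9], [432.3, -118.4, 36.6]]
bed [[553.4, -81.6, 30.9]]
[ 201  119   74  119 7898]
((488.0997009277344, -82.47969055175781), (57.67357635498047, 101.12676239013672), 88.12674713134766) 41.33662283806004
[[436.6000061035156, -109.5999984741211], [537.7000122070312, -113.0], [539.5999755859375, -55.29999923706055], [438.5, -52.0]]
```

View pics/w1c.png

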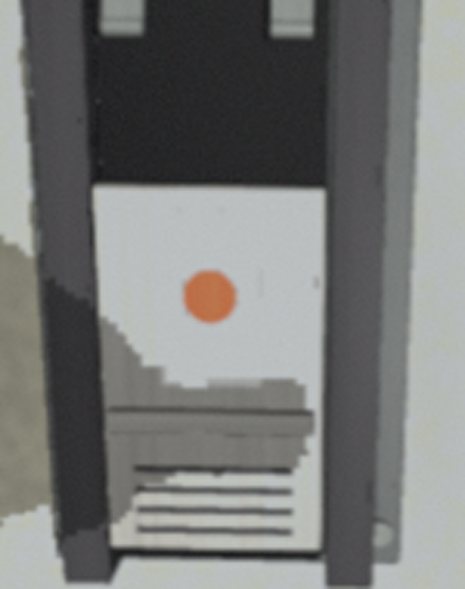

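Request:
servo_tool --rows '[0,0,0,0,0,0,0,0,0,0,0,0,0,0]'

```text
t: 1.65
position: [470.0, -117.9, 165.8]
ee_rot: [0.0, 1.0, -0.016, 0.0]
contact_force: [0.6, 0.9, 0.2]
width: -0.1
gripper_force: 0.0
```

Request:
servo_tool --rows '[0,0,0,-4,-12,20,0,0,0,0,-8,-24,40,0,0,0,0,-11.6,-35.7,60,0,0,0,0,-11.6,-35.7,80,0,0,0,0,-11.6,-35.7,100,0,0,0,0,-11.6,-35.7,104,0,0,0,0,-11.6,-35.7,104,0,0,0,0,-11.6,-35.7,104,0]'

```text
t: 2.32
position: [459.8, -81.3, 62.1]
ee_rot: [0.0, 1.0, -0.015, 0.0]
contact_force: [-0.7, -0.0, 0.3]
width: -0.3
gripper_force: 0.0
```

```bash
python3 - <<'E'
from h import *
import pickle
s=env.read_state();p,d=get_image("wrist")
pickle.dump((s,p,d),open("pics/w2.pkl","wb"));cv2.imwrite("pics/w2.png",cv2.resize(p[60:330,150:410],None,fx=2.2,fy=2.2));print(s["t"],s["position"],s["ee_rot"],s["contact_force"])
E
```

```text
2.3167 [459.82209063 -81.32277982  62.11658925] [ 3.43243961e-05  9.99883330e-01 -1.52740357e-02  1.70103737e-04] [-0.73921953 -0.03258668  0.29524055]
```

View pics/w2.png

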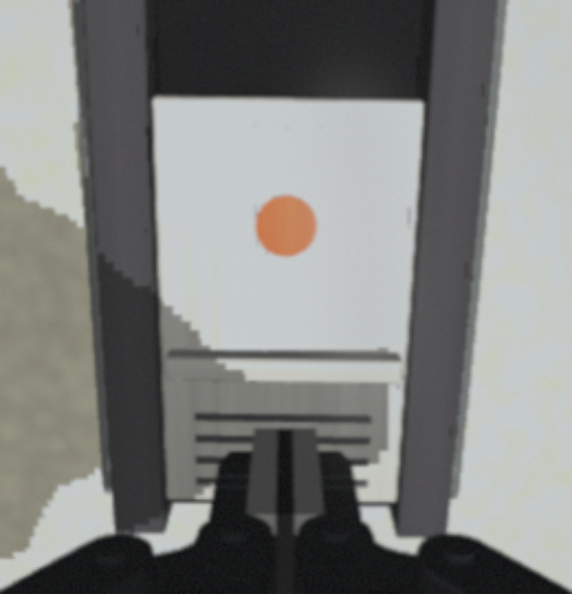

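The fingers are centred across the carrier, with their front edge at crop row 430. The rib's rear foot is at crop row 380, so I'll compute the gap.

```bash
python3 - <<'E'
from m import *
s,p,d=pickle.load(open("pics/w2.pkl","rb"));c,T=cam("wrist",s)
f=lambda r,cx:(cx/2.2+150,r/2.2+60)
print("finger front",plane(c,T,[f(430,285)],62).round(1),"width",plane(c,T,[f(435,250),f(435,318)],62).round(1).tolist())
print("rib foot",plane(c,T,[f(381,285)],42).round(1),"rib top rear?",plane(c,T,[f(362,285)],49).round(1))
print("rear",plane(c,T,[f(499,190),f(499,380)],42).round(1).tolist(),"front",plane(c,T,[f(97,152),f(101,423)],42).round(1).tolist())
W=cloud(s,d);print([W[int(f(r,285)[1]),int(f(r,285)[0])].round(1).tolist() for r in(300,358,370,385,400,420,436,445)])
E
```

```text
finger front [[468.4 -80.8  62. ]] width [[467.5, -73.1, 62.0], [467.0, -88.0, 62.0]]
rib foot [[472.  -80.9  42. ]] rib top rear? [[479.5 -81.1  49. ]]
rear [[440.1, -55.4, 42.0], [438.6, -104.4, 42.0]] front [[539.0, -54.0, 42.0], [536.3, -112.9, 42.0]]
[[492.4, -81.2, 41.1], [480.4, -80.9, 47.6], [477.0, -80.8, 47.4], [470.5, -80.6, 40.9], [467.0, -80.5, 40.8], [461.9, -80.3, 41.4], [470.3, -80.6, 68.7], [470.8, -80.6, 73.6]]
```

Request:
servo_tool --rows '[0,0,0,0,0,8,0,0,0,0,0,0,16,0,0,0,0,0,0,19,0,0,0,0,0,0,21,0,0,0,0,0,0,23,0,0,0,0,0,0,25,0,0,0,0,0,0,27,0,0,0,0,0,0,28.5,0,0,0,0,0,0,28.5,0,0,0,0,0,0,28.5,0]'

```text
t: 3.2
position: [459.4, -80.9, 33.1]
ee_rot: [0.0, 1.0, -0.015, -0.0]
contact_force: [-3.9, -0.8, 10.8]
width: -0.1
gripper_force: 5.1
```

Request:
servo_tool --rows '[0,0,0,0,0,1.2,0,0,0,0,2,0,1.2,0,0,0,0,4,0,1.2,0,0,0,0,6,0,1.2,0,0,0,0,9,0,1.2,0,0,0,0,12,0,1.2,0,0,0,0,15,0,1.2,0,0,0,0,18,0,1.2,0,0,0,0,21,0,1.2,0,0,0,0,24,0,1.2,0,0,0,0,24,0,1.2,0]'

```text
t: 4.12
position: [482.9, -81.6, 31.7]
ee_rot: [0.0, 1.0, -0.015, -0.001]
contact_force: [-5.2, -0.8, 11.6]
width: 0.1
gripper_force: 5.7
```

```bash
python3 - <<'E'
from h import *
import pickle
s=env.read_state();p,d=get_image("wrist")
pickle.dump((s,p,d),open("pics/w3.pkl","wb"));cv2.imwrite("pics/w3.png",cv2.resize(p[0:330,130:430],None,fx=1.8,fy=1.8));print(s["t"],s["position"],s["ee_rot"],s["contact_force"])
E
```

```text
4.1167 [482.88417019 -81.58467697  31.71445994] [ 4.47528438e-05  9.99888726e-01 -1.48922661e-02 -8.68647722e-04] [-5.17488408 -0.78319942 11.57407914]
```

View pics/w3.png

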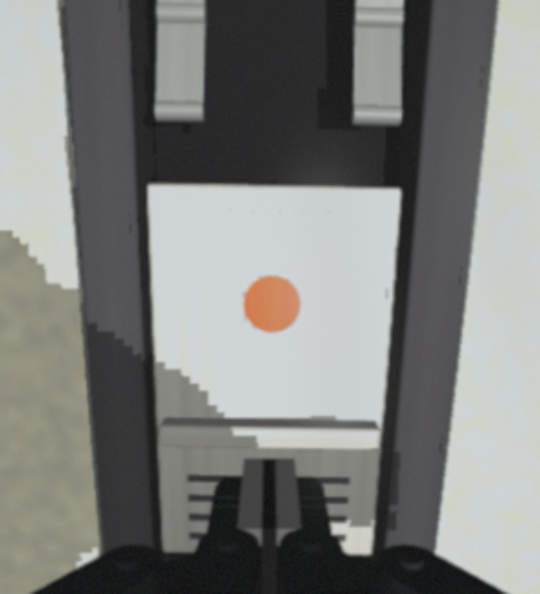

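The carrier has followed the fingers. Its front edge is at crop row 185, the prong tips are at row 120, and a small gap to the rib remains (rows 447 to 460). Next I'll measure depth and distances.

```bash
python3 - <<'E'
from m import *
s,p,d=pickle.load(open("pics/w3.pkl","rb"));c,T=cam("wrist",s)
f=lambda r,cx:(cx/1.8+130,r/1.8)
W=cloud(s,d);g=lambda r,cx:np.median(W[int(f(r,cx)[1])-1:int(f(r,cx)[1])+2,int(f(r,cx)[0])-1:int(f(r,cx)[0])+2].reshape(-1,3),0).round(1).tolist()
print("carrier",[g(r,cx) for r,cx in((200,170),(200,380),(300,220),(300,360),(380,250))],"tip",g(110,180),g(112,378),"cheek",g(300,110),g(300,430))
print("front",plane(c,T,[f(184,150),f(187,400)],34).round(1).tolist(),"tip front",plane(c,T,[f(121,180),f(124,378)],38).round(1).tolist())
print("rib foot",plane(c,T,[f(447,270)],34).round(1),"finger",plane(c,T,[f(460,270)],34).round(1))
E
```

```text
carrier [[558.8, -59.6, 30.7], [557.3, -109.0, 31.2], [535.1, -70.2, 31.5], [534.1, -104.7, 30.7], [514.0, -76.4, 31.5]] tip [577.1, -64.7, 40.3] [575.5, -106.5, 40.3] cheek [536.6, -44.3, 36.2] [534.5, -120.4, 36.3]
front [[562.4, -55.9, 34.0], [560.1, -113.0, 34.0]] tip front [[575.1, -64.3, 38.0], [573.2, -106.9, 38.0]]
rib foot [[496.3 -81.4  34. ]] finger [[492.6 -81.3  34. ]]
```

Request:
servo_tool --rows '[0,0,0,3,0,-1,0,0,0,0,6,0,-1,0,0,0,0,9,0,-1,0,0,0,0,12,0,-1,0,0,0,0,15,0,-1,0,0,0,0,18,0,-1,0,0,0,0,21,0,-1,0,0,0,0,24,0,-1,0,0,0,0,27,0,-1,0,0,0,0,30,0,-1,0,0,0,0,30,0,-1,0]'

```text
t: 5.08
position: [513.0, -82.5, 32.7]
ee_rot: [0.0, 1.0, -0.015, -0.001]
contact_force: [-5.5, 0.3, 10.1]
width: 0.3
gripper_force: 5.4
```

```bash
python3 - <<'E'
from h import *
import pickle
s=env.read_state();p,d=get_image("wrist")
pickle.dump((s,p,d),open("pics/w4.pkl","wb"));cv2.imwrite("pics/w4.png",cv2.resize(p[0:330,130:430],None,fx=1.8,fy=1.8));print(s["t"],s["position"],s["ee_rot"],s["contact_force"])
E
```

```text
5.0833 [513.01686603 -82.47379633  32.72387753] [ 2.42327978e-05  9.99888628e-01 -1.49054945e-02 -7.46203004e-04] [-5.46000501  0.25496642 10.1135996 ]
```

View pics/w4.png

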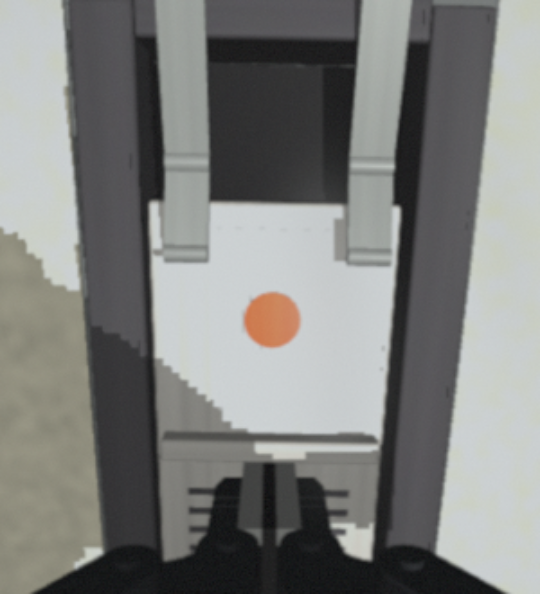

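The carrier's front (row 203) has passed beneath both prong tips (row 260), and the fingers are now at the rib. The end stop's top edge is at about crop row 40.

```bash
python3 - <<'E'
from m import *
s,p,d=pickle.load(open("pics/w4.pkl","rb"));c,T=cam("wrist",s)
f=lambda r,cx:(cx/1.8+130,r/1.8)
print("front",plane(c,T,[f(202,180),f(205,375)],33).round(1).tolist(),"stop",plane(c,T,[f(38,270)],38).round(1),plane(c,T,[f(66,270)],22).round(1),"tip",plane(c,T,[f(260,187),f(264,370)],40).round(1).tolist())
E
```

```text
front [[588.3, -63.1, 33.0], [586.3, -108.6, 33.0]] stop [[621. -85.  38.]] [[618.7 -85.   22. ]] tip [[575.6, -64.8, 40.0], [573.5, -106.5, 40.0]]
```

Request:
servo_tool --rows '[0,0,0,3,0,0,0,0,0,0,6,0,0,0,0,0,0,9,0,0,0,0,0,0,12,0,0,0,0,0,0,15,0,0,0,0,0,0,18,0,0,0,0,0,0,21,0,0,0,0,0,0,24,0,0,0,0,0,0,26,0,0,0,0,0,0,28,0,0,0,0,0,0,28,0,0,0]'

```text
t: 6.05
position: [539.6, -83.3, 32.1]
ee_rot: [0.0, 1.0, -0.015, -0.002]
contact_force: [-8.7, 0.3, 6.5]
width: -0.0
gripper_force: 9.2
```

Request:
servo_tool --rows '[0,0,0,1,0,0,0,0,0,0,2,0,0,0,0,0,0,2,0,0,0]'

```text
t: 6.3
position: [541.4, -83.4, 32.1]
ee_rot: [0.0, 1.0, -0.015, -0.002]
contact_force: [-11.4, 0.6, 5.8]
width: 0.1
gripper_force: 9.3
```

Request:
servo_tool --rows '[0,0,0,1,0,0,0,0,0,0,2,0,0,0,0,0,0,2,0,0,0]'

```text
t: 6.55
position: [543.3, -83.4, 32.1]
ee_rot: [0.0, 1.0, -0.015, -0.002]
contact_force: [-10.7, 0.4, 6.6]
width: -0.5
gripper_force: 9.3
```

Request:
servo_tool --rows '[0,0,0,1,0,0,0,0,0,0,1.5,0,0,0,0,0,0,1.5,0,0,0]'

```text
t: 6.8
position: [544.8, -83.5, 32.1]
ee_rot: [0.0, 1.0, -0.015, -0.002]
contact_force: [-10.6, -0.2, 6.4]
width: 0.3
gripper_force: 9.3
```

Request:
servo_tool --rows '[0,0,0,1,0,0,0,0,0,0,1.5,0,0,0,0,0,0,1.5,0,0,0]'

```text
t: 7.05
position: [546.3, -83.5, 32.1]
ee_rot: [0.0, 1.0, -0.015, -0.002]
contact_force: [-10.5, -0.3, 6.7]
width: -0.1
gripper_force: 9.3
```

Request:
servo_tool --rows '[0,0,0,1,0,0,0,0,0,0,1,0,0,0]'

```text
t: 7.22
position: [546.8, -83.6, 32.0]
ee_rot: [0.0, 1.0, -0.015, -0.003]
contact_force: [-13.3, 0.3, 9.5]
width: -0.2
gripper_force: 10.5
```

Request:
servo_tool --rows '[0,0,0,1,0,0,0,0,0,0,1,0,0,0]'

```text
t: 7.38
position: [546.8, -83.6, 31.9]
ee_rot: [0.0, 1.0, -0.015, -0.004]
contact_force: [-18.7, 1.7, 14.9]
width: -0.3
gripper_force: 13.4
```

```bash
python3 - <<'E'
from h import *
import pickle
s=env.read_state();p,d=get_image("wrist")
pickle.dump((s,p,d),open("pics/w5.pkl","wb"));cv2.imwrite("pics/w5.png",cv2.resize(p[0:330,130:430],None,fx=1.8,fy=1.8));print(s["t"],s["position"],s["ee_rot"],s["contact_force"])
E
```

```text
7.3833 [546.82262642 -83.57828884  31.9157313 ] [ 6.82034849e-05  9.99881263e-01 -1.49940127e-02 -3.55465233e-03] [-18.71465335   1.66601275  14.93750909]
```

View pics/w5.png

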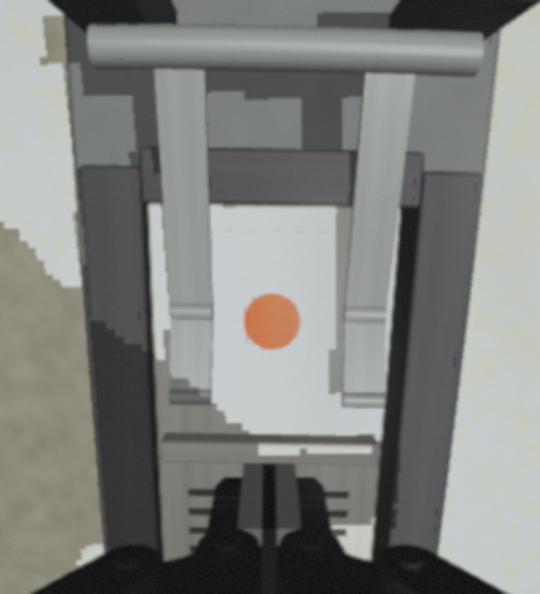

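The front face is against the stop: force rose from 10 to 19 N with no motion, and both prongs lie on the carrier. Now I'll release by easing the press while still pushing lightly, then back away from the rib and go up.

Request:
servo_tool --rows '[0,0,0,1,0,0,0,0,0,0,1,0,0,0,0,0,0,0,0,-1,0,0,0,0,-1,0,-2,0,0,0,0,-1,0,-3.5,0,0,0,0,-1,0,-5,0,0,0,0,-1,0,-6.5,0,0,0,0,-1,0,-7.5,0,0,0,0,-3,0,-7.5,0,0,0,0,-5,0,-7.5,0,0,0,0,-5,0,-7.5,0]'

```text
t: 8.35
position: [545.3, -83.4, 40.2]
ee_rot: [-0.0, 1.0, -0.015, 0.0]
contact_force: [0.3, -0.1, 0.1]
width: -0.0
gripper_force: 0.0
```

Request:
servo_tool --rows '[0,0,0,0,0,-5,0,0,0,0,0,0,-12,0,0,0,0,0,0,-22,0,0,0,0,0,0,-40,0,0,0,0,0,0,-60,0,0,0,0,0,0,-80,0,0,0,0,0,0,-100,0,0,0,0,0,0,-100,0,0,0,0,0,0,-100,0]'

```text
t: 9.1
position: [546.4, -83.5, 142.2]
ee_rot: [0.0, 1.0, -0.015, 0.002]
contact_force: [-0.6, 0.6, -0.9]
width: -0.1
gripper_force: 0.0
```

```bash
python3 - <<'E'
from h import *
import pickle
s=env.read_state();p,d=get_image("wrist")
pickle.dump((s,p,d),open("pics/w6.pkl","wb"));cv2.imwrite("pics/w6.png",cv2.resize(p[40:270,170:400],None,fx=2.5,fy=2.5));print(s["t"],s["position"],s["ee_rot"],s["contact_force"])
E
```

```text
9.1 [546.40217567 -83.51881192 142.1949158 ] [ 1.15222674e-04  9.99886788e-01 -1.49555911e-02  1.65152615e-03] [-0.63647259  0.63990866 -0.90372982]
```

View pics/w6.png

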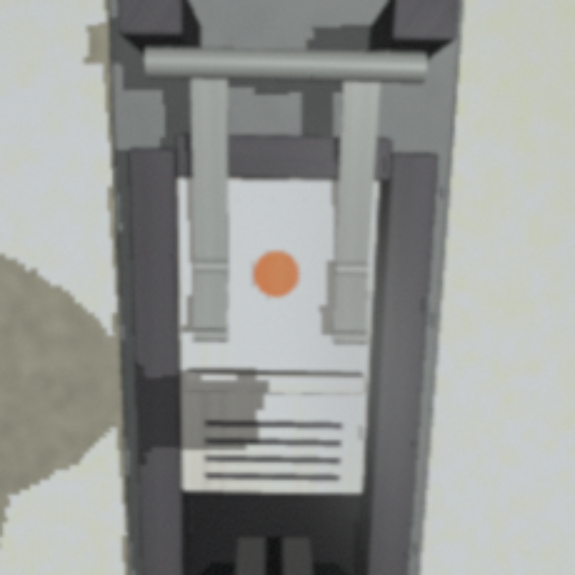

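The carrier is flush against the stop at crop row 179, with no dark gap. Both prongs are clamping it and the fingers are clear.

```bash
python3 - <<'E'
from bench import env
print(env.job_done())
E
```

```text
the job is handed in; nothing more can be done
None
```

I pressed the carrier down, slid it under the leaf spring and pushed it home against the end stop, where it stays clamped. The fingers are clear, and I handed the job in at about 9 s of the 38 s allowed.

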